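Get the heat sink out from behind the parts in the tray and into the soldering jig

ROBOT

A 6-joint arm with a two-finger parallel gripper is mounted at the origin on the work surface. World frame = base frame: x ahead of the robot, y to its left, z up, the work surface at z = 0. Lengths are in m, angles in degrees, forces in N, time in s.
With the tool pointing down it reaches from about 0.375 to 0.9 m from the base axis. Payload 3.1 kg.
Tool frame: the origin (TCP) lies at the very end of the fingers, on their centre line; the grasp point (between the pads) lies 19 mm behind it; z points along the fingers, y is the line along which they close (so a half turn about z gives the same grasp; the last joint's range is limited). The gripper opens to 87 mm and grips with 3 to 60 N. Pads are 19 mm wide; open, the fingers measure 117 mm over their backs; the gripper's body (75 mm by 190 mm) begins 51 mm behind the grasp point.
Start: joints at [-76.175, 30.224, 82.088, -0, 67.689, -10.227], TCP at [0.255, -0.571, 0.223] pointing down, gripper open.
Joint ranges: [-176.69, 176.69], [-43.24, 126.21], [12.49, 139.97], [-82, 262], [0, 151.66], [-163.58, 163.58]. Speed limits (degrees/s): [159.86, 159.86, 180, 180, 180, 180].

INTERFACE

Orientations are given as a 3x3 rotation matrix whose columns are the frame's x, y, z axes.
In Python, from rig import * gives the robot as it stands.
- The arm moves only by the tool jog_arm, never from a script. Its arguments are lists of equal length, an entry for each row: "delta_pos": the shift along the world's x, y, z in cm, a list of three; "turn": the turn about the world's z in degrees; "grip": the closure, from 0 (fully open) to 1 (shut). In form: {"delta_pos": [[x, y, z], ...], "turn": [turn, ...], "grip": [grip, ...]}. A call has 1 to 12 rows; each row is the pose to reach, as a shift and turn from the pose commanded when the call began; what a row does not reach only later rows make up. A row lasts 1/8 s, in which the tool goes at most 62.5 mm and 10.7 degrees, less where a joint would pass 70% of its speed; a pose out of reach is approached as far as the arm can. A call with a gripper value outside its range is refused whole. The fingers move at their own pace and stop on an object; the grip force is fixed at half the most. Time passes only in rows, so rows that repeat a pose let the fingers close. It gives the time, the measured TCP pose, the force, the opening and the grip force at its end, in the units of the state.
- read_state(): the state, without advancing time (a new reading comes with each control period).
- capture(name): name is "side" or "top" or "wrist"; returns a dict with "color" (420x560x3 uint8, blue, green, red), "fovy" (degrees; the focal length in pixels is half the picture's height over the tangent of half this angle, whatever the lens; pixels are square), "cx", "cy" (the principal point, pixels), "camera_from_world" (4x4, takes a point from world to camera coordinates). Camera axes: x right, y up, looking along -z (the intrinsics and any distortion apply to the point x, -y, -z); pixel columns grow to the right and rows downward; lengths in m; the calibration is good to about 2 mm. A picture is of the moment at which its call begins. There is no depth.
- hand_in(): hands the job in; it is judged then, once.
The state is a dict: "time_s": time; "joint_positions": joint angles; "qvel": joint speeds; "tau": joint torques, N m; "position": TCP position; "tcp_rot": TCP orientation; "force": force on the tool from outside, world axes, zero at the start; "moment": the same for the moment, N m; "opening": opening from 0.0 (shut) to 1.0 (fully open); "grasp_force": force on a finger pad.
Only numpy, scipy, OpenCV 4.12 (cv2) and the standard library are available. Lean on these libraries where they do the work, as an engineer would, in place of code of your own. Each camera call takes 0.05 s, during which the arm holds its last target. There are 200 camera calls.

TASK

Clear the solder spool, the brass canister and the transformer out of the parts tray and stand all three upright on the black side mat, then take the finned heat sink from behind them and lay it, fins up, squarely in the middle of the soldering jig between its end cheeks. Only then put the three parts back upright in the tray, each exactly where it stood at the start, and leave the small tin and the relay in the tray where they are.

Things in the scene. Friction and masses are not known exactly. Their poses are not given: they have to be found in the camera images.
- tray: Fixed shallow blue steel tray, 158 mm (its x) by 288 mm (its y), rim 14 mm high, walls and floor 4 mm thick. Origin at the centre of its underside; z up. The three parts stand in a row along its y, 72 mm apart, in the half nearer the robot (its -x), in any order; the heat sink lies behind (its +x), 5 to 16 mm from them.
- spool_center (a point): Solder spool: grey plastic reel wound with bright solder wire, standing on its flange, 50 mm diameter, 46 mm high, 0.16 kg. Point at its centre, half-way up; z is up along its axis.
- canister_center (a point): Slim plain brass canister, 32 mm diameter, 60 mm high, with a groove under its cap, standing upright, 0.12 kg. Point at its centre, half-way up; z is up along its axis.
- transformer_center (a point): Small transformer, 48 mm high, 0.18 kg: foot plate 42 mm (its x) by 36 mm (its y), 3 mm thick; dark laminated core 42 x 20 mm; copper winding 28 mm (x) by 36 mm (y), standing out of the core's broad faces from 7 to 41 mm up. Can be gripped across the winding's flat faces (36 mm, along its y). Point at its centre, half-way up; z up.
- heatsink_center (a point): Bare aluminium heat sink with five fins pointing up that run along its length: 110 mm long (its y), 32 mm wide (its x), 44 mm high, 0.22 kg. It is gripped across its width. Point at its centre, half-way up; z is up.
- mat: Fixed black rubber side mat flat on the bench, 240 mm (its x) by 120 mm (its y), 3 mm thick, to the left or right of the tray. Origin at the centre of its underside.
- jig: Fixed soldering jig on the tray's other side from the mat: aluminium plate 170 mm (its x) by 70 mm (its y), 12 mm thick, with a dark steel cheek 18 mm high above the plate across each end; 134 mm clear between the cheeks, open along the long sides. The heat sink's length goes along its x. Origin at the centre of the plate's underside; z up.
- tin_center (a point): Small round flux tin, 36 mm diameter, 16 mm high, in one far corner of the tray; to be left alone. Point at its centre.
- relay_center (a point): Small white-cased relay, 28 x 22 x 20 mm high, in the other far corner of the tray; to be left alone. Point at its centre.

How it is judged (in metres and radians):
On the way, in this order (a step that is already met when the one before it is completed fails the run):
1. spool, canister and transformer all stand upright and released on the side mat, the heat sink still in its place in the tray (x of spool_center in the frame of mat between -0.12 and 0.12 m and y of spool_center in the frame of mat between -0.06 and 0.06 m and z of spool_center in the frame of mat below 0.032 m and contact force between the fingers and spool below 0.05 N and linear speed of each of spool, canister, transformer below 0.03 m/s and angle between each of spool_center, canister_center, transformer_center's own z axis and vertical below 0.15 rad and x of canister_center in the frame of mat between -0.12 and 0.12 m and y of canister_center in the frame of mat between -0.06 and 0.06 m and z of canister_center in the frame of mat below 0.039 m and contact force between the fingers and canister below 0.05 N and x of transformer_center in the frame of mat between -0.12 and 0.12 m and y of transformer_center in the frame of mat between -0.06 and 0.06 m and z of transformer_center in the frame of mat below 0.033 m and contact force between the fingers and transformer below 0.05 N and distance of heatsink_center from where it was at the start of the episode below 0.03 m), for 0.2 s.
2. the heat sink lies released in the jig, the three parts still on the mat (x of heatsink_center in the frame of jig between -0.015 and 0.015 m and y of heatsink_center in the frame of jig between -0.012 and 0.012 m and z of heatsink_center in the frame of jig below 0.039 m and angle between the y axis of heatsink_center and the x axis of jig, either way round below 0.17 rad and contact force between the fingers and heatsink below 0.05 N and linear speed of each of heatsink, spool, canister, transformer below 0.03 m/s and angle between each of heatsink_center, spool_center, canister_center, transformer_center's own z axis and vertical below 0.15 rad and x of spool_center in the frame of mat between -0.12 and 0.12 m and y of spool_center in the frame of mat between -0.06 and 0.06 m and z of spool_center in the frame of mat below 0.032 m and contact force between the fingers and spool below 0.05 N and x of canister_center in the frame of mat between -0.12 and 0.12 m and y of canister_center in the frame of mat between -0.06 and 0.06 m and z of canister_center in the frame of mat below 0.039 m and contact force between the fingers and canister below 0.05 N and x of transformer_center in the frame of mat between -0.12 and 0.12 m and y of transformer_center in the frame of mat between -0.06 and 0.06 m and z of transformer_center in the frame of mat below 0.033 m and contact force between the fingers and transformer below 0.05 N), for 0.2 s.
At the end, for the whole second after the job is handed in: Heat sink at rest in the jig, fins up, centre within 15 mm lengthways and 12 mm crossways of the jig's, lined up within 0.17 rad; spool, canister and transformer upright (0.15 rad), each centre within 15 mm of where it began; all released and at rest (x of heatsink_center in the frame of jig between -0.015 and 0.015 m and y of heatsink_center in the frame of jig between -0.012 and 0.012 m and z of heatsink_center in the frame of jig below 0.039 m and angle between the y axis of heatsink_center and the x axis of jig, either way round below 0.17 rad and contact force between the fingers and heatsink below 0.05 N and linear speed of each of heatsink, spool, canister, transformer below 0.03 m/s and angle between each of heatsink_center, spool_center, canister_center, transformer_center's own z axis and vertical below 0.15 rad and distance of each of spool_center, canister_center, transformer_center from where it was at the start of the episode below 0.015 m and contact force between the fingers and spool below 0.05 N and contact force between the fingers and canister below 0.05 N and contact force between the fingers and transformer below 0.05 N); the robot touches nothing.
It fails at once if the flux tin is shifted by more than 25 mm (distance of tin_center from where it was at the start of the episode above 0.025 m).
It fails at once if the relay is shifted by more than 25 mm (distance of relay_center from where it was at the start of the episode above 0.025 m).
It also fails if it takes over 144 s, if anything falls off the work surface, if the arm or the gripper's body presses on something with over 40 N, if the wrist force passes 120 N, or if a joint passes its speed limit or range.

## Working session

There is one attempt and no reset: what is moved stays moved. The work goes in short steps, Python scripts to look and compute and a tool call to move; the robot and the scene stay as the last step left them, time stands still between calls to the robot, and variables do not carry over. Pictures are saved under pics/ and viewed, at most 14 in all, crops included, and the job is handed in when it is done.

Besides the shell and the picture viewer there is one more tool, called by a JSON object that holds its "method" and its "body". jog_arm: Moves the arm, as the interface text tells. Its arguments: {"type":"object","properties":{"delta_pos":{"type":"array"},"turn":{"type":"array"},"grip":{"type":"array"}},"required":["delta_pos","turn","grip"]}

```bash
mkdir -p pics; ls; python3 - <<'E'
from rig import *
import cv2
for n in("top","side"):
    c=capture(n);cv2.imwrite(f"pics/{n}0.png",c["color"]);print(n,c["fovy"],c["cx"],c["cy"],[k for k in c]);print(c["camera_from_world"].round(3) if hasattr(c["camera_from_world"],'round') else c["camera_from_world"])
s=read_state();print(s)
E
```

```text
pics
top 42.476716658638246 278.8302941108902 207.20340164027414 ['color', 'fovy', 'cx', 'cy', 'camera_from_world']
[[ 0.021 -1.    -0.016 -0.012]
 [ 0.996  0.019  0.086 -0.589]
 [-0.085 -0.017  0.996 -1.011]
 [ 0.     0.     0.     1.   ]]
side 53.67264737802223 276.20969427269085 210.147472777576 ['color', 'fovy', 'cx', 'cy', 'camera_from_world']
[[-0.923 -0.384  0.024  0.542]
 [ 0.216 -0.465  0.858 -0.163]
 [-0.319  0.797  0.512 -0.63 ]
 [ 0.     0.     0.     1.   ]]
{'time_s': 0.1, 'joint_positions': array([-7.61743410e+01,  3.02753235e+01,  8.21512928e+01,  3.86302348e-04,
        6.76907914e+01, -1.02275363e+01]), 'qvel': array([ 0.04601076, -0.03831725, -0.19196395,  0.0896962 , -0.04545801,
        0.07901263]), 'tau': array([-1.03812195e-03, -4.40985417e+01, -1.77150661e+01,  6.34750701e-02,
        5.33512258e-02, -4.80508834e-05]), 'position': array([ 0.25459939, -0.57003812,  0.22163897]), 'tcp_rot': array([[ 9.13168571e-01,  4.07581804e-01, -4.83625167e-04],
       [ 4.07581923e-01, -9.13166475e-01,  1.99127151e-03],
       [ 3.69975747e-04, -2.01548344e-03, -9.99997900e-01]]), 'force': array([ 0.03382889, -0.36859457, -1.17664614]), 'moment': array([-0.02760007, -0.01914261,  0.00062678]), 'grasp_force': 0.0, 'opening': 1.0039217094900081}
```

View pics/top0.png

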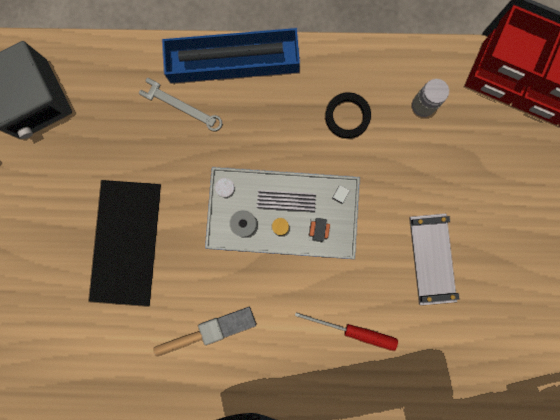

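View pics/side0.png

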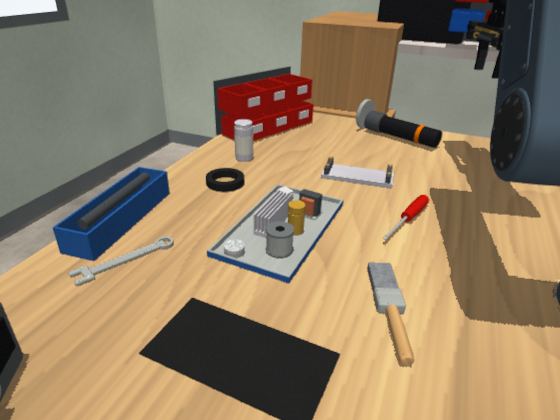

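The top view shows the mat on the left (about 125,243) and the tray in the centre (283,214). In the tray are the spool (243,224), canister (280,227), transformer (320,230), heat sink (287,202), tin (225,188) and relay (341,194). The jig is on the right at (434,260). The side view agrees, with everything upright.

```bash
cat > h.py <<'E'
import numpy as np, cv2
def K(c):
    f=c["color"].shape[0]/2/np.tan(np.radians(c["fovy"])/2); return f,c["cx"],c["cy"]
def ray(c,uv,z):
    f,cx,cy=K(c);M=np.array(c["camera_from_world"]);R,t=M[:3,:3],M[:3,3]
    d=R.T@np.array([(uv[0]-cx)/f,-(uv[1]-cy)/f,-1]);o=-R.T@t
    return o+d*(z-o[2])/d[2]
def proj(c,p):
    f,cx,cy=K(c);M=np.array(c["camera_from_world"]);q=M[:3,:3]@np.array(p)+M[:3,3]
    return np.array([cx-f*q[0]/q[2],cy+f*q[1]/q[2]])
def rect(c,mask,z,n=""):
    """largest blob -> min-area rectangle in world at height z"""
    cs,_=cv2.findContours(mask.astype(np.uint8),cv2.RETR_EXTERNAL,cv2.CHAIN_APPROX_NONE)
    k=max(cs,key=cv2.contourArea)[:,0]
    w=np.array([ray(c,p,z)[:2] for p in k])*1000
    r=cv2.minAreaRect(w.astype(np.float32));print(n,"px",k.min(0),k.max(0),"world mm centre",np.round(r[0],1),"size",np.round(r[1],1),"ang",round(r[2],1));return r
E
python3 - <<'E'
from h import *
from rig import *
c=capture("top");im=c["color"];hsv=cv2.cvtColor(im,cv2.COLOR_BGR2HSV)
H,S,V=[hsv[...,i].astype(int) for i in range(3)]
def win(m,x0,y0,x1,y1):
    o=np.zeros_like(m);o[y0:y1,x0:x1]=m[y0:y1,x0:x1];return o
rect(c,win(V<50,75,165,175,320),.003,"mat")
rect(c,win(S<75,195,160,372,268),.014,"tray")
rect(c,win(S<75,400,205,470,315),.012,"jig")
rect(c,win((S<60)&(V<150),225,205,262,245),.05,"spool")
rect(c,win((S>110),268,214,292,240),.064,"can")
rect(c,win((S>70)|(V<100),303,212,335,247),.03,"trafo")
rect(c,win((S>90),303,212,335,247),.045,"winding")
a=cv2.resize(im[160:268,195:375],None,fx=4,fy=4,interpolation=cv2.INTER_CUBIC);cv2.imwrite("pics/tray.png",a)
a=cv2.resize(im[200:315,395:475],None,fx=5,fy=5,interpolation=cv2.INTER_CUBIC);cv2.imwrite("pics/jig.png",a)
E
```

```text
mat px [ 89 180] [160 305] world mm centre [516.8 299.7] size [118.1 237.9] ang 86.9
tray px [205 167] [359 258] world mm centre [580.2  -6.9] size [290.6 161.3] ang 87.3
jig px [410 213] [458 304] world mm centre [ 497.1 -299.3] size [170.5  75.9] ang 6.3
spool px [230 210] [258 237] world mm centre [554.9  63.7] size [50.5 52.5] ang 1.2
can px [272 218] [288 234] world mm centre [550.8  -3.8] size [29.4 29.4] ang 1.2
trafo px [309 218] [329 241] world mm centre [547.6 -77.9] size [36.5 43.3] ang 82.8
winding px [309 221] [315 235] world mm centre [549.4 -63.8] size [ 8.6 27.4] ang 81.4
```

View pics/tray.png

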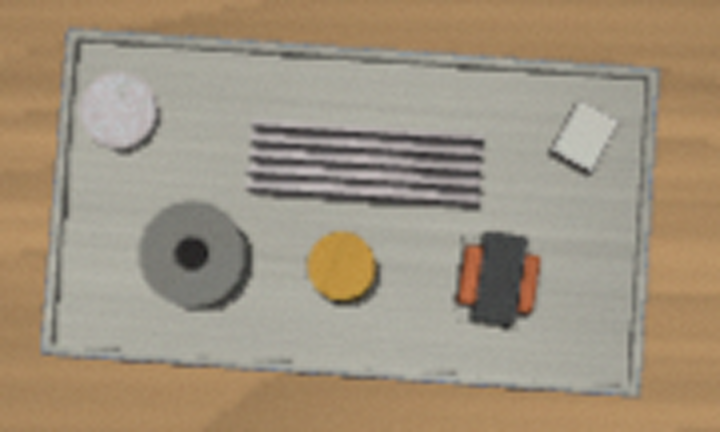

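View pics/jig.png

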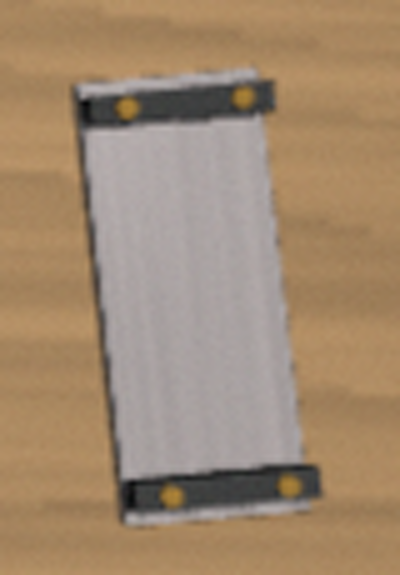

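The tray crop shows the transformer yawed slightly from the tray and the heat sink's fins along the tray's y. The jig crop shows a clear plate with cheeks at both ends. I'll take a closer wrist view over the tray.

{"method": "jog_arm", "body": {"delta_pos": [[5,11.5,4],[10,23,8],[15,34,8],[20,46,8],[25,57,8],[25,57,8],[25,57,8],[25,57,8],[25,57,8],[25,57,8],[25,57,8],[25,57,8]], "turn": [-10,-20,-24,-24,-24,-24,-24,-24,-24,-24,-24,-24], "grip": [0,0,0,0,0,0,0,0,0,0,0,0]}}

```text
time_s: 1.65
position: [0.5044, -0.0005, 0.3022]
tcp_rot: [[1.0, 0.003, -0.001], [0.003, -1.0, -0.0], [-0.001, 0.0, -1.0]]
force: [-0.1, 0.3, -0.6]
opening: 0.998
grasp_force: 0.0
```

```bash
python3 - <<'E'
from h import *
from rig import *
c=capture("wrist");cv2.imwrite("pics/w0.png",c["color"]);print(c["fovy"],np.round(np.linalg.inv(c["camera_from_world"]),3))
np.save("w0.npy",c,allow_pickle=True)
s=read_state();print(s["time_s"],s["position"],s["tcp_rot"].round(3))
E
```

```text
70.61396887735296 [[ 0.002  0.962  0.275  0.579]
 [-1.     0.002  0.     0.   ]
 [-0.    -0.275  0.962  0.464]
 [ 0.     0.     0.     1.   ]]
1.7 [ 0.50417519 -0.00130784  0.30218286] [[ 1.     0.001 -0.001]
 [ 0.001 -1.    -0.   ]
 [-0.001  0.    -1.   ]]
```

View pics/w0.png

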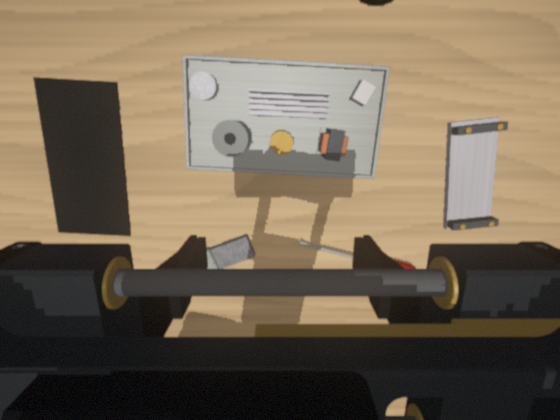

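The wrist view shows the tray from (185,57) to (388,178). In it are the spool (231,138), canister (281,142), transformer (334,143) and heat sink fins (289,103). I'll measure from both views.

```bash
python3 - <<'E'
from h import *
from rig import *
w=np.load("w0.npy",allow_pickle=True).item();t=capture("top");t["color"]=cv2.imread("pics/top0.png")
tp=dict(spool=(193,254),can=(341,266),traf=(502,279))
for n,(a,b),z,wp in(("spool",(193,254),.05,(231,138)),("can",(341,266),.064,(281,141.5)),("traf",(502,279),.052,(335.5,143))):
    print(n,(ray(t,(a/4+194.6,b/4+159.6),z)*1e3).round(1),(ray(w,wp,z)*1e3).round(1))
# heat sink: fin-top ends; tray corners in wrist
g=w["color"].astype(int)
for col in(262,288,316): print(col,g[80:130,col].sum(1)//3)
g2=t["color"].astype(int)
for col in(265,287,310): print(col,g2[182:220,col].sum(1)//3)
print("row103",(g[100:110,235:345].sum((0,2))//30))
for p in((186,57),(388,68),(376,178),(187,168)): print("tray corner",(ray(w,p,.014)*1e3).round(0))
for c,x0,y0,x1,y1 in((w,430,110,520,240),):
    pass
hsv=cv2.cvtColor(w["color"],cv2.COLOR_BGR2HSV);m=(hsv[...,1]<75);m[:,:435]=0;m[:112]=0;m[236:]=0;m[:,512:]=0
rect(w,m,.012,"jig w")
m=(hsv[...,2]<45);m[:,140:]=0;m[:70]=0;m[238:]=0;rect(w,m,.003,"mat w")
im=t["color"];hs=cv2.cvtColor(im,cv2.COLOR_BGR2HSV);m=hs[...,2]<90;k=np.zeros_like(m);k[214:246,300:332]=m[214:246,300:332];rect(t,k,.052,"core")
z=cv2.resize(w["color"][80:160,200:360],None,fx=5,fy=5,interpolation=cv2.INTER_CUBIC);cv2.imwrite("pics/wz.png",z)
E
```

```text
spool [555.6  65.9  50. ] [555.5  66.6  50. ]
can [550.6  -3.5  64. ] [551.9  -1.5  64. ]
traf [546.7 -78.3  52. ] [549.2 -75.9  52. ]
262 [188 187 189 190 192 191 191 191 193 198 198 174 127 127 172 197 194 167
 136 167 196 203 194 171 171 196 205 204 193 170 172 196 203 202 186 158
 161 182 188 187 187 190 187 186 186 186 187 186 186 186]
288 [193 191 189 189 191 193 195 194 192 192 196 197 180 141 142 179 199 201
 180 146 166 197 203 200 179 146 170 198 204 199 176 146 169 194 201 194
 181 179 185 189 190 189 190 190 189 187 186 186 185 184]
316 [189 188 187 186 185 186 187 189 191 188 188 189 191 178 146 123 160 189
 194 179 145 128 164 190 194 178 150 164 190 197 194 175 148 165 187 195
 193 182 171 180 185 186 187 188 190 188 185 183 182 181]
265 [165 165 162 161 165 166 165 166 174 153  61 117 176 133  64 117 176 135
  64 123 174 134  69 127 174 125  62 111 165 166 162 163 163 162 164 160
 164 164]
287 [165 166 170 166 163 165 171 170 168 171 165  82  99 161 164  82 104 169
 163  75 116 185 163  61 116 181 160  57  81 134 167 166 165 167 167 163
 165 161]
310 [166 168 167 169 
[... 270 characters left out ...]
1 191 191 190 190 189
 189 189 188 187 183 181 181 181 183 183 183 183 183 183 185 185 186 186
 186 186 186 186 184 184 184 184 184 182 180 177 174 174 173 172 172 170
 169 169 169 169 169 168 169 169 169 170 170 171 171 172 172 172 172 172
 171 169 172 177 181 183 183 183 183 182 182 182 182 182 181 181 180 180
 180 180]
tray corner [663. 130.  14.]
tray corner [ 649. -151.   14.]
tray corner [ 494. -148.   14.]
tray corner [509. 141.  14.]
jig w px [443 116] [507 230] world mm centre [ 497.1 -298.8] size [172.7  88.3] ang 6.5
mat w px [ 75 142] [ 85 153] world mm centre [537.6 305.4] size [14. 18.] ang 66.2
core px [312 218] [326 241] world mm centre [546.3 -78.4] size [26.2 41.9] ang 81.7
```

View pics/wz.png

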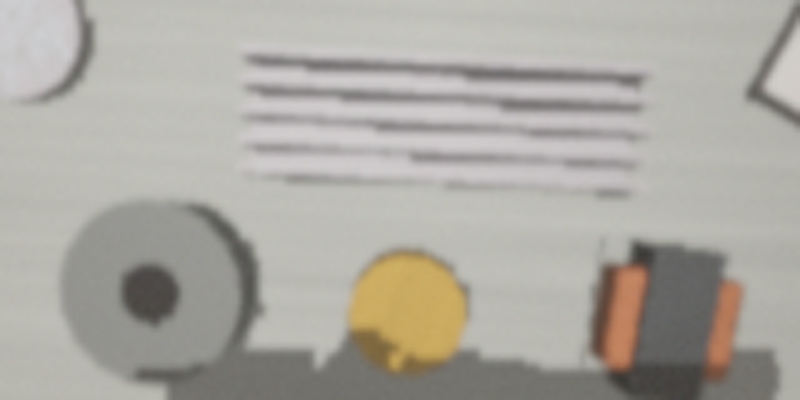

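{"method": "jog_arm", "body": {"delta_pos": [[5,6.8,-5],[5,6.8,-10],[5,6.8,-15],[5,6.8,-19],[5,6.8,-23],[5,6.8,-26],[5,6.8,-28],[5,6.8,-29.1],[5,6.8,-29.1],[5,6.8,-29.1],[5,6.8,-29.1],[5,6.8,-29.1]], "turn": [-2.5,-2.5,-2.5,-2.5,-2.5,-2.5,-2.5,-2.5,-2.5,-2.5,-2.5,-2.5], "grip": [0.28,0.28,0.28,0.28,0.28,0.28,0.28,0.28,0.28,1,1,1]}}

```text
time_s: 3.25
position: [0.5554, 0.0672, 0.0125]
tcp_rot: [[0.999, -0.043, 0.002], [-0.043, -0.999, -0.0], [0.002, 0.0, -1.0]]
force: [-0.3, -0.6, 3.8]
opening: 0.568
grasp_force: 30.0
```

```bash
python3 - <<'E'
from h import *
from rig import *
w=np.load("w0.npy",allow_pickle=True).item();t=capture("top");cv2.imwrite("pics/t1.png",t["color"])
A=[ray(w,p,.048)*1e3 for p in((248.2,101.4),(328.2,104.6))];print(np.round(A,1),np.mean(A,0).round(1))
print(ray(t,(287,199.3),.048)*1e3)
s=read_state();print(s["position"],s["opening"],s["grasp_force"],s["force"],s["time_s"])
E
```

```text
[[602.8  42.1  48. ]
 [599.  -64.2  48. ]] [600.9 -11.1  48. ]
[602.02477679 -15.68271738  48.        ]
[0.55546371 0.06720681 0.01250337] 0.5646055881916979 29.990281350910664 [ 0.19028516 -0.47659523  4.11995993] 3.3
```

{"method": "jog_arm", "body": {"delta_pos": [[0,0,3],[0,0,8],[1,4,11],[2,9,11],[3,14,11],[3,19,11],[3,23.3,10],[3,23.3,6],[3,23.3,3],[3,23.3,1],[3,23.3,0],[3,23.3,0]], "turn": [0,0,0,0,0,0,0,0,0,0,0,0], "grip": [1,1,1,1,1,1,1,1,1,1,1,1]}}

```text
time_s: 4.8
position: [0.5854, 0.3003, 0.0121]
tcp_rot: [[0.999, -0.043, 0.001], [-0.043, -0.999, 0.0], [0.001, -0.0, -1.0]]
force: [0.0, 0.3, -0.8]
opening: 0.563
grasp_force: 30.2
```

{"method": "jog_arm", "body": {"delta_pos": [[0,0,-0.15],[0,0,-0.15],[0,0,-0.15],[0,0,4],[0,0,9],[-1,-6,11],[-2,-12,11],[-3,-18,11],[-3.4,-24,11],[-3.4,-30.3,11],[-3.4,-30.3,11],[-3.4,-30.3,10]], "turn": [0,0,0,0,0,0,0,0,0,0,0,0], "grip": [1,0.28,0.28,0.28,0.28,0.45,0.45,0.45,0.45,0.45,0.45,0.45]}}

```text
time_s: 6.3
position: [0.5513, -0.0028, 0.1119]
tcp_rot: [[0.999, -0.044, 0.002], [-0.044, -0.999, 0.0], [0.002, -0.0, -1.0]]
force: [-0.5, 0.6, -0.3]
opening: 0.551
grasp_force: 0.0
```

```bash
python3 - <<'E'
from h import *
from rig import *
t=capture("top");cv2.imwrite("pics/t2.png",t["color"][150:330,60:360])
w=capture("wrist");cv2.imwrite("pics/w2.png",np.hstack([w["color"]]))
E
```

```text
(no output)
```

View pics/w2.png

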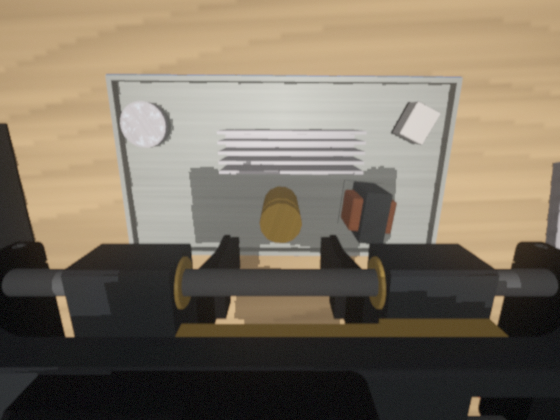

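The spool has left the tray, and the canister (281,215) lies centred between the fingers.

{"method": "jog_arm", "body": {"delta_pos": [[0,0,-4],[0,0,-7.5],[0,0,-9.6],[0,0,-9.6],[0,0,-9.6],[0,0,-9.6],[0,0,-9.6],[0,0,-7],[0,0,-2],[-1,5,2],[-2,10,2],[-3,15,2]], "turn": [0,0,0,0,0,0,0,0,0,0,0,0], "grip": [0.45,0.45,0.45,0.45,1,1,1,1,1,1,1,1]}}

```text
time_s: 7.9
position: [0.5208, 0.1485, 0.133]
tcp_rot: [[0.999, -0.044, 0.003], [-0.044, -0.999, 0.0], [0.003, -0.0, -1.0]]
force: [-0.6, -0.3, -1.8]
opening: 0.359
grasp_force: 30.0
```

{"method": "jog_arm", "body": {"delta_pos": [[-0.5,5,0],[-0.9,10,0],[-0.9,15.3,0],[-0.9,15.3,-4],[-0.9,15.3,-8],[-0.9,15.3,-10.5],[-0.9,15.3,-11.7],[-0.9,15.3,-11.7],[-0.9,15.3,-11.7],[-0.9,15.3,-11.7],[-0.9,15.3,-7],[-0.9,15.3,-2]], "turn": [0,0,0,0,0,0,0,0,0,0,0,0], "grip": [1,1,1,1,1,1,1,1,0.45,0.45,0.45,0.45]}}

```text
time_s: 9.4
position: [0.5113, 0.3, 0.1121]
tcp_rot: [[0.999, -0.043, -0.002], [-0.043, -0.999, -0.001], [-0.002, 0.001, -1.0]]
force: [0.7, -0.4, 0.6]
opening: 0.547
grasp_force: 0.0
```

{"method": "jog_arm", "body": {"delta_pos": [[0.5,-5,2],[1,-11,2],[1.5,-17,2],[2,-23,2],[3,-29,2],[3.6,-35,1],[3.6,-37.8,0],[3.6,-37.8,0],[3.6,-37.8,0],[3.6,-37.8,0]], "turn": [0,0,-6,-6,-6,-6,-6,-6,-6,-6], "grip": [0.45,0.45,0.45,0.45,0.45,0.45,0.45,0.45,0.45,0.45]}}

```text
time_s: 10.65
position: [0.5477, -0.0763, 0.112]
tcp_rot: [[0.989, -0.145, 0.0], [-0.145, -0.989, 0.0], [0.0, -0.0, -1.0]]
force: [-0.1, 0.2, 1.1]
opening: 0.55
grasp_force: 0.0
```

```bash
python3 - <<'E'
from h import *
from rig import *
w=capture("wrist");t=capture("top")["color"]
a=cv2.resize(w["color"][100:300,180:380],(600,600));b=cv2.resize(t[160:330,70:190],None,fx=1.6,fy=3.53)
b=cv2.resize(t[165:325,75:185],(200,291));b=np.vstack([b,np.zeros((309,200,3),np.uint8)])
cv2.imwrite("pics/w3.png",np.hstack([a,b]))
E
```

```text
(no output)
```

View pics/w3.png

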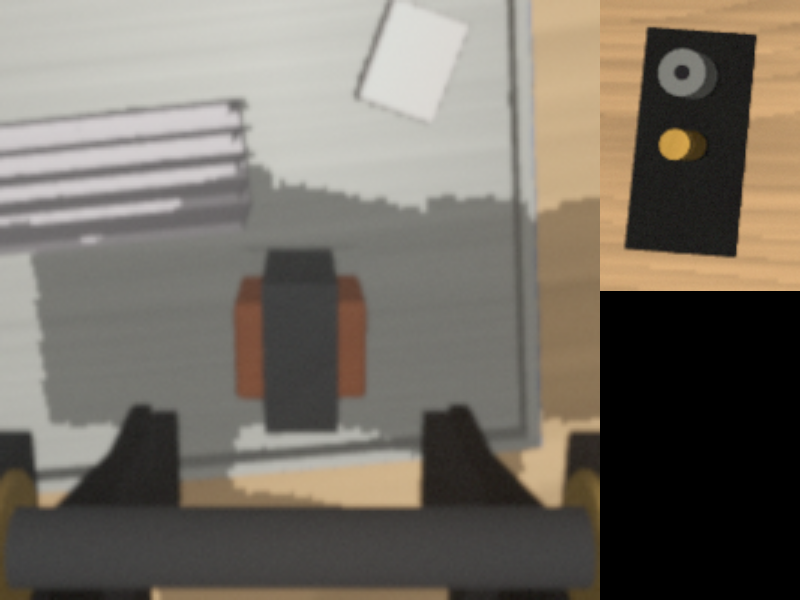

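The transformer (300,340) is centred and square between the fingers. The spool and canister stand on the mat.

{"method": "jog_arm", "body": {"delta_pos": [[0,0,-4],[0,0,-7.5],[0,0,-10],[0,0,-10],[0,0,-10],[0,0,-10],[0,0,-10],[0,0,-7],[0,0,-2],[-1,5,2],[-3,10,2],[-5,15,2]], "turn": [0,0,0,0,0,0,0,0,0,0,0,0], "grip": [0.45,0.45,0.45,0.45,1,1,1,1,1,1,1,1]}}

```text
time_s: 12.25
position: [0.4973, 0.0735, 0.1326]
tcp_rot: [[0.989, -0.148, 0.002], [-0.148, -0.989, -0.0], [0.002, -0.0, -1.0]]
force: [-0.0, 0.5, -2.8]
opening: 0.412
grasp_force: 30.0
```

{"method": "jog_arm", "body": {"delta_pos": [[-1.5,6,0],[-3,12,0],[-4.5,18,0],[-5.8,22.8,0],[-5.8,22.8,-4],[-5.8,22.8,-8],[-5.8,22.8,-10.5],[-5.8,22.8,-12.1],[-5.8,22.8,-12.1],[-5.8,22.8,-12.1],[-5.8,22.8,-12.1],[-5.8,22.8,-7]], "turn": [0,0,0,0,0,0,0,0,0,0,0,0], "grip": [1,1,1,1,1,1,1,1,1,0.45,0.45,0.45]}}

```text
time_s: 13.75
position: [0.4373, 0.2991, 0.0589]
tcp_rot: [[0.989, -0.147, -0.008], [-0.147, -0.989, -0.003], [-0.008, 0.005, -1.0]]
force: [0.8, 1.2, 0.3]
opening: 0.54
grasp_force: 0.0
```

{"method": "jog_arm", "body": {"delta_pos": [[0,0,5],[1,-2,8],[4,-7,8],[7,-12,8],[10,-17,8],[13,-22,8],[16.1,-27,8],[16.1,-31.3,7],[16.1,-31.3,6],[16.1,-31.3,6],[16.1,-31.3,6],[16.1,-31.3,6]], "turn": [0,10,20,30,40,50,60,70,80,90,96,96], "grip": [0.45,0.45,0.45,0.45,0.45,0.45,0.45,0.45,0.45,0.45,0.45,0.45]}}

```text
time_s: 15.25
position: [0.6007, -0.0128, 0.1219]
tcp_rot: [[0.044, 0.999, 0.0], [0.999, -0.044, -0.0], [-0.0, 0.0, -1.0]]
force: [0.1, 1.4, 0.3]
opening: 0.55
grasp_force: 0.0
```

```bash
python3 - <<'E'
from h import *
from rig import *
w=capture("wrist");t=capture("top")["color"]
s=read_state();print(s["position"],s["tcp_rot"].round(3),proj(w,s["position"]),np.linalg.inv(w["camera_from_world"])[:3,3])
a=cv2.resize(w["color"],(600,450))
b=cv2.resize(t[165:325,75:185],(200,291));b=np.vstack([b,np.zeros((159,200,3),np.uint8)])
cv2.imwrite("pics/w4.png",np.hstack([a,b]))
E
```

```text
[ 0.6007713  -0.01268761  0.12186649] [[ 0.044  0.999  0.   ]
 [ 0.999 -0.044 -0.   ]
 [-0.     0.    -1.   ]] [281.25909206 252.56852654] [0.6030052  0.06259808 0.28375544]
```

View pics/w4.png

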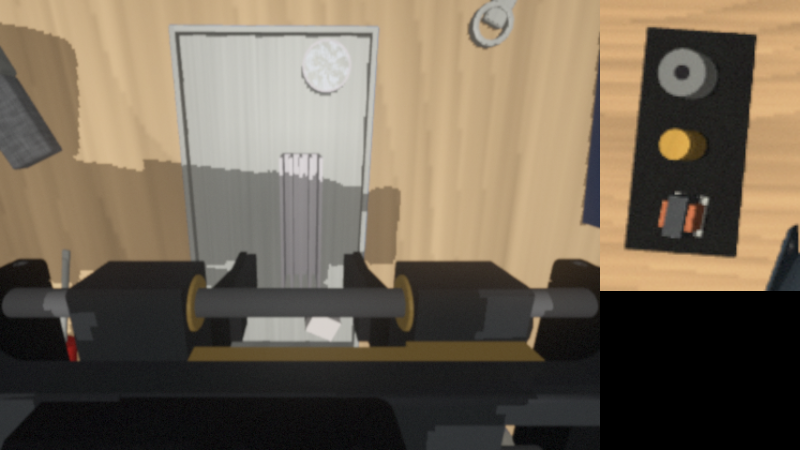

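The heat sink (301,215) is centred between the fingers, and all three parts stand upright on the mat.

{"method": "jog_arm", "body": {"delta_pos": [[0,0,-4],[0,0,-8],[0,0,-10],[0,0,-11],[0,0,-11],[0,0,-11],[0,0,-11],[0,0,-11],[0,0,-8],[0,0,-4],[0,0,0],[0,0,2]], "turn": [0,0,0,0,0,0,0,0,0,0,0,0], "grip": [0.45,0.45,0.45,0.45,0.45,1,1,1,1,1,1,1]}}

```text
time_s: 16.85
position: [0.6014, -0.0128, 0.1437]
tcp_rot: [[0.043, 0.999, 0.003], [0.999, -0.043, -0.001], [-0.0, 0.003, -1.0]]
force: [0.9, -0.3, -2.4]
opening: 0.366
grasp_force: 30.0
```

{"method": "jog_arm", "body": {"delta_pos": [[-1,-3,0],[-2,-6,0],[-3,-9,0],[-4,-12,0],[-5,-15,0],[-7,-18,0],[-9,-22,0],[-10.4,-26,0],[-10.4,-28.6,0],[-10.4,-28.6,0],[-10.4,-28.6,0],[-10.4,-28.6,0]], "turn": [-10,-20,-30,-40,-50,-60,-70,-81,-81,-81,-81,-81], "grip": [1,1,1,1,1,1,1,1,1,1,1,1]}}

```text
time_s: 18.35
position: [0.4968, -0.2971, 0.1413]
tcp_rot: [[0.993, 0.116, -0.001], [0.116, -0.993, 0.001], [-0.001, -0.001, -1.0]]
force: [-0.2, 0.3, -2.7]
opening: 0.367
grasp_force: 30.0
```

```bash
python3 - <<'E'
from h import *
from rig import *
w=capture("wrist");t=capture("top")
s=read_state();print(s["position"],s["tcp_rot"].round(3),s["opening"],s["force"],s["time_s"])
np.save("w5.npy",w,allow_pickle=True)
a=cv2.resize(w["color"][60:300,140:420],(560,480))
b=cv2.resize(t["color"][200:320,395:475],(240,360));b=np.vstack([b,np.zeros((120,240,3),np.uint8)])
cv2.imwrite("pics/w5.png",np.hstack([a,b]))
E
```

```text
[ 0.49697407 -0.2974029   0.14148407] [[ 0.993  0.116 -0.   ]
 [ 0.116 -0.993  0.001]
 [-0.    -0.001 -1.   ]] 0.36479564571743056 [ 0.04003244 -0.22580732 -3.31694918] 18.45
```

View pics/w5.png

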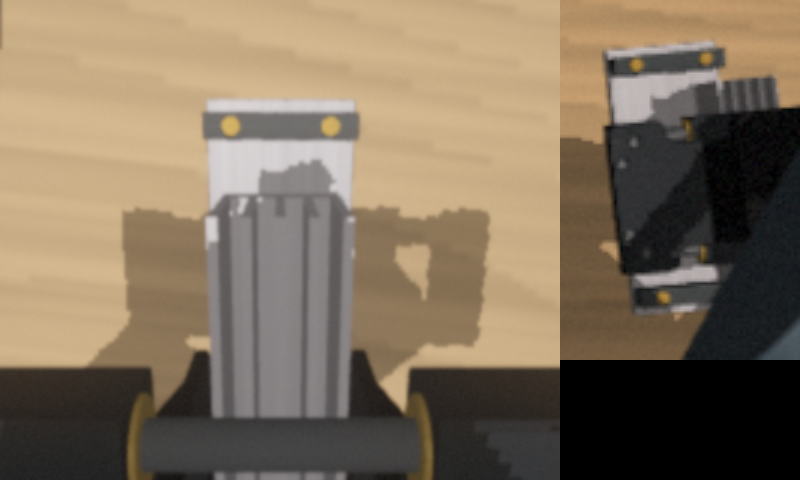

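The heat sink is held level over the jig. The bottom edge of its far end is at crop row 195 and the top edge at about 212, the far jig plate edge is at row 100, and the two columns line up (280).

```bash
python3 - <<'E'
from h import *
from rig import *
w=np.load("w5.npy",allow_pickle=True).item();tcp=np.array([.497,-.2974])
d=np.array([.993,.116]);n=np.array([-.116,.993])
def f(name,r,cc,z):
    p=ray(w,(140+cc/2,60+r/2),z)[:2]-tcp;print(name,(p@d*1e3).round(1),(p@n*1e3).round(1))
f("hs end bottom",195,282,.133);f("hs end top",212,282,.1775)
f("hs left",212,217,.1775);f("hs right",212,347,.1775)
f("plate edge",100,280,.012);f("plate L",190,208,.012);f("plate R",190,354,.012)
f("cheek far top edge",112,280,.030);f("cheek near top",137,280,.030)
f("bolt L",126,231,.03);f("bolt R",126,331,.03)
E
```

```text
hs end bottom 53.9 0.3
hs end top 55.6 0.4
hs left 55.6 14.2
hs right 55.6 -13.4
plate edge 83.6 0.9
plate L 41.9 36.0
plate R 41.9 -35.1
cheek far top edge 78.0 0.9
cheek near top 67.3 0.9
bolt L 72.1 22.7
bolt R 72.1 -21.7
```

{"method": "jog_arm", "body": {"delta_pos": [[-0.1,0.05,-4],[-0.1,0.05,-8],[-0.1,0.05,-10.5],[-0.1,0.05,-11.6],[-0.1,0.05,-12.2],[-0.1,0.05,-12.2],[-0.1,0.05,-12.2],[-0.1,0.05,-12.2],[-0.1,0.05,-12.2],[-0.1,0.05,-8],[-0.1,0.05,-3],[-0.1,0.05,2]], "turn": [0,0,0,0,0,0,0,0,0,0,0,0], "grip": [1,1,1,1,1,1,1,0.45,0.45,0.45,0.45,0.45]}}

```text
time_s: 19.95
position: [0.4956, -0.2982, 0.163]
tcp_rot: [[0.993, 0.114, -0.0], [0.114, -0.993, 0.0], [-0.0, -0.0, -1.0]]
force: [0.0, -0.5, -0.5]
opening: 0.549
grasp_force: 0.0
```

```bash
python3 - <<'E'
from h import *
from rig import *
w=capture("wrist");t=capture("side")
s=read_state();print(s["position"],s["opening"],s["force"],s["time_s"])
a=cv2.resize(w["color"][60:300,140:420],(420,360))
b=cv2.resize(t["color"][130:210,300:420],(360,240));b=np.vstack([b,np.zeros((120,360,3),np.uint8)])
cv2.imwrite("pics/w6.png",np.hstack([a,b]))
E
```

```text
[ 0.49897174 -0.30093506  0.16758003] 0.553098834460024 [ 0.13524888 -0.44168775 -0.61984709] 20.05
```

View pics/w6.png

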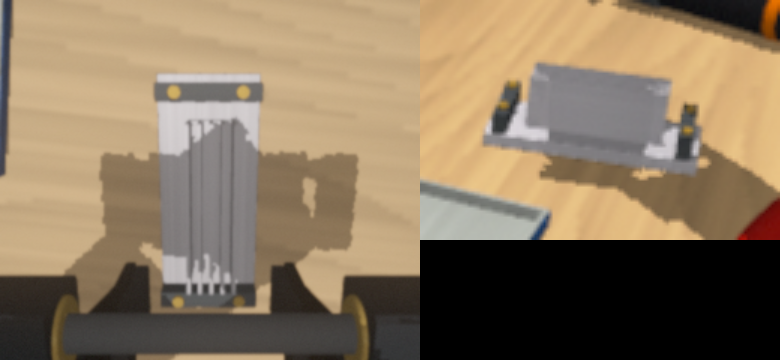

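The heat sink lies fins up, squarely between the cheeks. Now I'll return the transformer.

{"method": "jog_arm", "body": {"delta_pos": [[-0.5,5,0],[-1,11,0],[-1.5,17,0],[-2,23,0],[-2.5,29,0],[-3,35,0],[-3.5,41,0],[-4,47,-1],[-5,53,-3],[-5.6,59.8,-5],[-5.6,59.8,-6],[-5.6,59.8,-6]], "turn": [-8,-15,-15,-15,-15,-15,-15,-15,-15,-15,-15,-15], "grip": [0.45,0.45,0.45,0.45,0.45,0.45,0.45,0.45,0.45,0.45,0.45,0.45]}}

```text
time_s: 21.55
position: [0.4384, 0.2996, 0.1002]
tcp_rot: [[0.989, -0.145, -0.003], [-0.145, -0.989, -0.002], [-0.003, 0.002, -1.0]]
force: [0.1, 0.9, 0.4]
opening: 0.552
grasp_force: 0.0
```

```bash
python3 - <<'E'
from h import *
from rig import *
w=capture("wrist");t=capture("top")["color"];s=read_state();print(s["position"],s["tcp_rot"][:,1].round(3))
a=cv2.resize(w["color"],(600,450))
b=cv2.resize(t[200:320,395:475],(200,300));b=np.vstack([b,np.zeros((150,200,3),np.uint8)])
cv2.imwrite("pics/w7.png",np.hstack([a,b]))
E
```

```text
[0.43976088 0.29850906 0.10142107] [-0.148 -0.989  0.001]
```

View pics/w7.png

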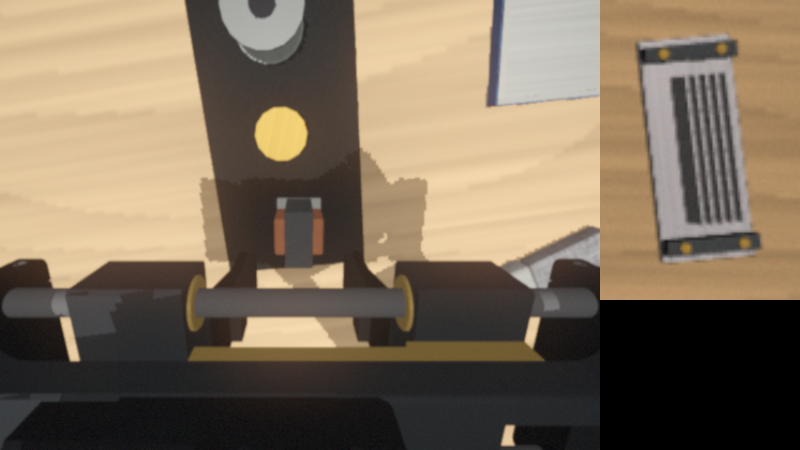

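The transformer (299,232) is centred between the fingers and the heat sink sits square in the jig.

{"method": "jog_arm", "body": {"delta_pos": [[0,0,-4],[0,0,-7.5],[0,0,-9.1],[0,0,-9.1],[0,0,-9.1],[0,0,-9.1],[0,0,-9.1],[0,0,-6],[0,0,-1],[2,-5,3],[4,-11,3],[6,-17,3]], "turn": [0,0,0,0,0,0,0,0,0,0,0,0], "grip": [0.45,0.45,0.45,0.45,1,1,1,1,1,1,1,1]}}

```text
time_s: 23.15
position: [0.4987, 0.1337, 0.1326]
tcp_rot: [[0.989, -0.145, 0.002], [-0.145, -0.989, 0.0], [0.002, -0.001, -1.0]]
force: [0.5, 0.3, -1.8]
opening: 0.413
grasp_force: 30.0
```

{"method": "jog_arm", "body": {"delta_pos": [[1.5,-6,0],[3,-12,0],[4.8,-18,0],[4.8,-20.8,0],[4.8,-20.8,-4],[4.8,-20.8,-8],[4.8,-20.8,-10.5],[4.8,-20.8,-12],[4.8,-20.8,-12],[4.8,-20.8,-12],[4.8,-20.8,-12],[4.8,-20.8,-7]], "turn": [0,0,0,0,0,0,0,0,0,0,0,0], "grip": [1,1,1,1,1,1,1,1,1,0.45,0.45,0.45]}}

```text
time_s: 24.65
position: [0.5435, -0.0724, 0.059]
tcp_rot: [[0.989, -0.147, -0.008], [-0.147, -0.989, 0.003], [-0.008, -0.002, -1.0]]
force: [0.4, -0.1, 0.7]
opening: 0.538
grasp_force: 0.0
```

{"method": "jog_arm", "body": {"delta_pos": [[0,0,5],[-0.5,5,8],[-1,11,8],[-1.5,17,8],[-2,23,8],[-3,29,8],[-3.6,35,7],[-3.6,37.8,5],[-3.6,37.8,2],[-3.6,37.8,-2],[-3.6,37.8,-4.7],[-3.6,37.8,-4.7]], "turn": [0,6,6,6,6,6,6,6,6,6,6,6], "grip": [0.45,0.45,0.45,0.45,0.45,0.45,0.45,0.45,0.45,0.45,0.45,0.45]}}

```text
time_s: 26.15
position: [0.5084, 0.3042, 0.0129]
tcp_rot: [[0.999, -0.043, -0.004], [-0.043, -0.999, -0.002], [-0.004, 0.002, -1.0]]
force: [-0.4, 0.3, 0.4]
opening: 0.545
grasp_force: 0.0
```

{"method": "jog_arm", "body": {"delta_pos": [[0,0,0],[0,0,0],[0,0,0],[0,0,3],[0,0,8],[0,0,11.7],[1,-5,11.7],[2,-10,11.7],[3,-15,11.7],[3.9,-20,11.7],[3.9,-25,11.7],[3.9,-30.3,11.7]], "turn": [0,0,0,0,0,0,0,0,0,0,0,0], "grip": [1,1,1,1,1,1,1,1,1,1,1,1]}}

```text
time_s: 27.65
position: [0.5492, 0.0003, 0.132]
tcp_rot: [[0.999, -0.042, 0.001], [-0.042, -0.999, 0.0], [0.001, -0.0, -1.0]]
force: [0.7, -0.5, -1.1]
opening: 0.359
grasp_force: 30.0
```

{"method": "jog_arm", "body": {"delta_pos": [[0,0,0],[0,0,-4],[0,0,-8],[0,0,-10.5],[0,0,-11.6],[0,0,-11.6],[0,0,-11.6],[0,0,-11.6],[0,0,-11.6],[0,0,-8],[0,0,-4],[0,0,0]], "turn": [0,0,0,0,0,0,0,0,0,0,0,0], "grip": [1,1,1,1,1,1,1,0.45,0.45,0.45,0.45,0.28]}}

```text
time_s: 29.15
position: [0.5489, 0.0017, 0.1327]
tcp_rot: [[0.999, -0.043, -0.0], [-0.043, -0.999, 0.0], [-0.0, -0.0, -1.0]]
force: [-0.2, 1.1, 0.6]
opening: 0.602
grasp_force: 0.0
```

{"method": "jog_arm", "body": {"delta_pos": [[0.5,6,0],[1,12,0],[2,18,0],[3,24,0],[3.4,30.3,0],[3.4,30.3,0],[3.4,30.3,-4],[3.4,30.3,-8],[3.4,30.3,-11],[3.4,30.3,-12.1],[3.4,30.3,-12.1],[3.4,30.3,-12.1]], "turn": [0,0,0,0,0,0,0,0,0,0,0,0], "grip": [0.28,0.28,0.28,0.28,0.28,0.28,0.28,0.28,0.28,0.28,0.28,0.28]}}

```text
time_s: 30.65
position: [0.5843, 0.3048, 0.012]
tcp_rot: [[0.999, -0.043, 0.003], [-0.043, -0.999, 0.001], [0.003, -0.001, -1.0]]
force: [-0.1, -0.1, 0.0]
opening: 0.717
grasp_force: 0.0
```

{"method": "jog_arm", "body": {"delta_pos": [[0,0,0],[0,0,0],[0,0,0],[0,0,3],[0,0,8],[0,0,12],[-1,-5,12],[-2,-10,12],[-3,-15,12],[-3,-20,12],[-3,-23.3,12],[-3,-23.3,12]], "turn": [0,0,0,0,0,0,0,0,0,0,0,0], "grip": [1,1,1,1,1,1,1,1,1,1,1,1]}}

```text
time_s: 32.15
position: [0.5531, 0.0698, 0.1303]
tcp_rot: [[0.999, -0.047, -0.0], [-0.047, -0.999, 0.0], [-0.0, -0.0, -1.0]]
force: [0.6, 0.2, -0.9]
opening: 0.571
grasp_force: 30.0
```

{"method": "jog_arm", "body": {"delta_pos": [[0.2,-0.2,0],[0.2,-0.2,-4],[0.2,-0.2,-8],[0.2,-0.2,-10.5],[0.2,-0.2,-11.7],[0.2,-0.2,-11.7],[0.2,-0.2,-11.7],[0.2,-0.2,-11.7]], "turn": [0,0,0,0,0,0,0,0], "grip": [1,1,1,1,1,1,1,1]}}

```text
time_s: 33.15
position: [0.5557, 0.0699, 0.0142]
tcp_rot: [[0.999, -0.042, 0.001], [-0.042, -0.999, -0.0], [0.001, 0.0, -1.0]]
force: [-0.4, 0.3, -1.0]
opening: 0.568
grasp_force: 30.0
```

{"method": "jog_arm", "body": {"delta_pos": [[0,-0.2,0],[0,-0.2,-0.2],[0,-0.2,-0.2],[0,-0.2,-0.2],[0,-0.2,-0.2],[0,-0.2,3],[0,-0.2,7],[0,-0.2,12],[-3,4,17],[-6,8,20],[-9,13,22],[-9,18,22]], "turn": [0,0,0,0,0,0,0,0,0,0,0,0], "grip": [1,1,1,0.28,0.28,0.28,0.28,0.28,0.28,0.28,0.28,0.28]}}

```text
time_s: 34.65
position: [0.4634, 0.251, 0.2355]
tcp_rot: [[0.999, -0.043, 0.002], [-0.043, -0.999, 0.001], [0.002, -0.001, -1.0]]
force: [0.9, -0.3, -0.0]
opening: 0.722
grasp_force: 0.0
```

{"method": "jog_arm", "body": {"delta_pos": [[0,6,0],[0,12,0],[0,12,0],[0,12,0]], "turn": [0,0,0,0], "grip": [0.28,0.28,0.28,0.28]}}

```text
time_s: 35.15
position: [0.4643, 0.3693, 0.2329]
tcp_rot: [[0.999, -0.042, -0.001], [-0.042, -0.999, -0.001], [-0.001, 0.001, -1.0]]
force: [0.5, 0.3, 0.1]
opening: 0.722
grasp_force: 0.0
```

```bash
python3 - <<'E'
from h import *
from rig import *
t=capture("top");s=capture("side")["color"];a=cv2.imread("pics/top0.png");b=t["color"]
cv2.imwrite("pics/fin.png",np.vstack([np.hstack([cv2.resize(x[160:268,195:375],(400,240)) for x in(a,b)]),np.hstack([cv2.resize(s[160:300,190:430],(480,280)),cv2.resize(b[200:320,395:475],(320,280))])]))
hs=[cv2.cvtColor(x,cv2.COLOR_BGR2HSV).astype(int) for x in(a,b)]
for n,(x0,y0,x1,y1),z in(("spool",(225,205,262,245),.05),("can",(266,212,296,242),.064),("core",(300,214,335,246),.052)):
  for h in hs:
    S,V=h[...,1],h[...,2];m={"spool":(S<60)&(V<150),"can":S>110,"core":V<90}[n];k=np.zeros_like(m);k[y0:y1,x0:x1]=m[y0:y1,x0:x1];rect(t,k,z,n)
E
```

```text
spool px [230 210] [258 237] world mm centre [554.9  63.7] size [50.5 52.5] ang 1.2
spool px [230 209] [259 237] world mm centre [556.2  63.8] size [54.6 49.1] ang 57.6
can px [272 218] [288 234] world mm centre [550.4  -4.3] size [29.9 28.6] ang 46.2
can px [270 219] [286 235] world mm centre [ 5.489e+02 -2.000e-01] size [29.4 29.4] ang 1.2
core px [312 218] [326 241] world mm centre [546.3 -78.4] size [26.2 41.9] ang 81.7
core px [310 220] [324 243] world mm centre [542.2 -72.7] size [21.1 42. ] ang 79.6
```

View pics/fin.png

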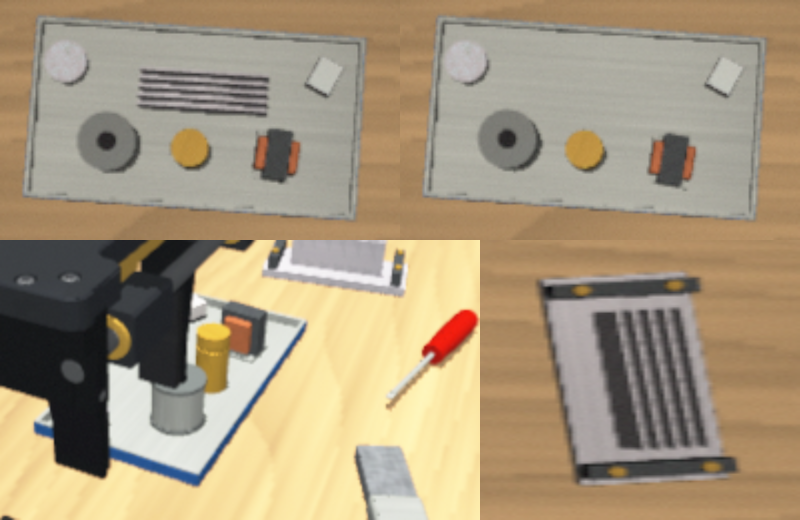

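The parts are back upright, shifted by no more than about 6 mm. I'll check the heat sink's centring numerically.

```bash
python3 - <<'E'
from h import *
from rig import *
t=capture("top");g=t["color"].astype(int).sum(2)//3
for r in(240,260,280): print(r,g[r,410:462])
for c in(434,438,442,446): print(c,g[225:300,c])
E
```

```text
240 [132 108  69 149 171 173 175 178 175 170 173 175 175 160 102  61  60  57
  61  75 155 121  64  57 148 127  67  56 150 128  76  56 151 130  75  57
 141 172 167 141 135 138 139 140 139 137 138 139 139 138 138 139]
260 [132 133 133 125  82 141 164 167 165 170 170 167 165 170 171 165 109  57
  57  60  58  58 144 137  84  58 127 127  86  57 122 131  87  60 102 123
  89  54 102 154 165 158 139 128 127 126 126 126 127 125 126 126]
280 [135 135 135 135 134 136  92  91 147 167 167 168 166 161 162 166 168 168
 112  59  55  55  58  55  97 137 101  58  97 153 111  54  90 151 110  59
  74 146 114  56  72 145 165 165 130 118 126 125 126 124 127 124]
434 [172 172 171 171 162 121 120 129 139 129 133 139 144 158 153 148 149 145
 120 104 103  95  80  73  61  59  61  59  59  57  57  59  62  72  85  84
  84  97 104 115 113 123 128 137 126 128 136 141 154 149 147 144 141 118
 100  97  90  75  70  57  55  58  56  56  95 155 168 168 163 123  39  66
  67  69  66]
438 [168 167 168 171 157 118 126 130 137 124 126 146 157 156 153 150 144 127
 119 102 104  95  73  54  55  62  58  60  62  61  60  59  71  70  84  86
  88 102 112 114 119 129 131 124 128 136 139 154 152 150 147 139 122 116
  99  97  92  71  55  53  58  52  57  60 111 164 165 166 146  51  46  66
  67  61  63]
442 [172 173 173 161 135 119 129 140 127 132 136 144 158 154 153 151 144 128
 121 104  96  75  74  55  55  56  53  55  61  59  59  61  75  84  83  87
  99 105 114 116 125 128 134 125 127 140 155 150 145 148 138 122 116 101
 100  90  76  68  56  52  53  49  50  74 128 163 164 165 142  47  67  64
  66  67  64]
446 [168 167 168 167 171 170 174 168 162 165 159 159 153 152 151 141 126 118
 102 103  99  81  58  58  58  57  55  55  58  60  58  69  73  84  82  89
 104 113 113 116 131 134 126 127 135 141 154 149 146 144 136 113  99  97
  90  74  75  56  56  60  53  56  53  96 152 166 164 155 109  38  64  65
  66  63  64]
```

```bash
python3 - <<'E'
from h import *
from rig import *
t=capture("top");d=np.array([.994,.111]);n=np.array([-.111,.994]);o=np.array([.497,-.299])
for nm,p,z in(("mid",(440.8,260),.056),("base L",(426,260),.012),("plate L",(414.2,260),.012),("plate R",(451.5,260),.012),("far end",(442,228.7),.056),("near end",(442,288.7),.056)):
    q=(ray(t,p,z)[:2]-o)*1e3;print(nm,"along",(q@d).round(1),"across",(q@n).round(1))
E
```

```text
mid along -2.4 across -0.8
base L along -1.5 across 15.0
plate L along 0.6 across 37.4
plate R along -5.9 across -33.5
far end along 54.5 across -9.7
near end along -54.5 across 3.0
```

```bash
python3 -c "
from rig import *
print(hand_in())"
```

```text
the job is handed in; nothing more can be done
None
```

The job is handed in, no verdict returned: by the last pictures the heat sink is fins up within about 3 mm of the jig's centre, the spool, canister and transformer stand upright within about 7 mm of where they began, and the tin and relay look unmoved.

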